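# Load the drying rack with washed tiles and a beaker

## Robot

A 7-joint arm with a two-finger parallel gripper is mounted at the origin on a cart in front of the work surface, level with it; the furniture and walls round the work are solid. World frame = base frame: x ahead of the robot, y to its left, z up, the work surface at z = 0. Lengths are in m, angles in rad, forces in N, time in s.
With the tool pointing down it reaches from about 0.35 to 0.9 m from the base axis. Payload 19.9 kg.
Tool frame: the origin (TCP) lies at the very end of the fingers, on their centre line; the grasp point (between the pads) lies 19 mm behind it (ctrl.grip_point_offset is the z of the grasp point in the tool frame, in m); z points along the fingers, x is the direction in which the jaws open and shut, and the axes are right-handed (so a half turn about z gives the same grasp; the last joint's range is limited). The gripper opens to 85 mm and grips with 20 to 120 N. Pads are 22 mm wide; open, the fingers measure 114 mm over their backs; the gripper's body (76 mm by 85 mm) begins 54 mm behind the grasp point. The pads swing forward as they close: fully open they stand 13 mm farther back than shut.
Start: joints at [-1.319, 0.417, -0.01, 1.614, 0.005, 1.111, -0.053], TCP at [0.18, 0.598, 0.231] pointing down, gripper open.
Joint ranges: [-2.81, 2.81], [-0.39, 2.02], [-1.27, 1.25], [0.06, 2.57], [-1.19, 4.33], [0.19, 2], [-2.82, 2.82]. Speed limits (rad/s): [1.89, 1.89, 2.39, 2.39, 3.01, 3.01, 3.01].

## Interface

Orientations are given as a unit quaternion [w, x, y, z].
In Python, from cell import ctrl gives the robot as it stands.
- The arm moves only by the shell command python3 -m handwheel 'ROWS' [FORCE]. ROWS is a JSON object of lists of equal length, an entry for each row: "claw": the opening in per cent of the stroke, from 0 (shut) to 100 (fully open); "slide": the shift along the tool's x, y, z in mm, a list of three; "rot": the turn, a rotation vector about the tool's x, y, z in degrees, a list of three. A call has 1 to 5 rows; each row shifts and turns the commanded pose from where the row before left it, along the tool's axes as they then stand; what a row does not reach is not made up. A row lasts 1/8 s, in which the tool goes at most 62.5 mm and 10.7 degrees, less where a joint would pass 70% of its speed; a pose out of reach is approached as far as the arm can. A call is refused whole if a number of a shift passes 62.5 or a number of a turn 10.7, either way. A call with a gripper value outside its range is refused whole. The fingers move at their own pace and stop on an object; FORCE is the grip in N (left out, the last holds). Time passes only in rows, so rows that do not move let the fingers close. It gives the time, the measured TCP pose, the force and the opening at its end, in the units of the state.
- ctrl.get_state(): the state, without advancing time (a new reading comes with each control period).
- ctrl.get_image(name): name is "side" or "top"; returns (picture, depth): 420x560x3 uint8, red, green, blue; 420x560 float32, m along the optical axis (not along the pixel's ray), 0 where there is no reading.
- ctrl.camera_model(name): a dict with "fx", "fy", "cx", "cy" (pixels), "k1" (the pictures are not rectified: a ray, as slopes to the right and down, at radius r is drawn at 1 + k1 r^2 times it, then the intrinsics apply), "T" (4x4, takes a point from camera to world coordinates). Camera axes: x right, y down, z forward; pixel columns grow to the right and rows downward; lengths in m; the calibration is good to about 2 mm. A picture is of the moment at which its call begins. camera_model takes no time and is no camera call.
- ctrl.job_done(): hands the job in, once; it reports no verdict.
Trained networks look in the newest picture that a camera, given by its name, has taken for a name from the list of things; names that differ only in an ending like _2 or _b are one class to them, and where a whole thing is asked for, a point or a joint stands for the part that bears it (a point fixed in the world has none). Each returns a list of dicts, best first, with "conf" (0 to 1); they miss things now and then, are a little off and sometimes report something else, mostly with a low value. They report only what shows in the picture. A call takes as long as a camera call. They do not tell look-alikes from the thing itself.
- ctrl.cut_out(label, camera): "region" (420x560 bool, what is visible of it).
- ctrl.mark_of(label, camera): "position" ([x, y, z] in m, in the coordinates of the camera as it stood for that picture, good to about 4 mm: a listed point, or the origin of a listed thing).
The state is a dict: "clock": time; "joint_pos": joint angles; "qd": joint speeds; "joint_torque": joint torques, N m; "ee_pos": TCP position; "tool_rot": TCP orientation; "contact_force": force on the tool from outside, world axes, zero at the start; "wrist_torque": the same for the moment, N m; "gripper_width": finger opening in m.
Only numpy, scipy, OpenCV 4.12 (cv2) and the standard library are available. Lean on these libraries where they do the work, as an engineer would, in place of code of your own. Each camera call takes 0.05 s, during which the arm holds its last target. There are 200 camera calls.

## Task

Load the washed pieces into the drying rack: stand the thin tile on edge in the narrow slot and the thick tile on edge in the wide slot, each fully down and about centred along its slot, and turn the beaker upside down over the rack's peg so that its rim sits down flat. Leave the tile that already stands in the middle slot, and everything else on the bench, where it is.

Things in the scene. Friction and masses are not known exactly. Their poses are not given: they have to be found in the camera images.
- rack: (lengths in mm) grey drying rack, 232 (x) x 100 (y), fixed to the worktop, origin under its centre. Deck top at z 14. From -x to +x it carries a white peg at x -82, then three slots that run along y: narrow (x -12), middle (x 36), wide (x 84). Each slot lies between two fins 84 long, 6 thick, 25 tall above the deck, with rounded tops; the deck is the slot's floor.
- slot_narrow (a point): middle of the floor of the narrow slot (8.5 wide, for the thin tile), axes as the rack; x is across the slot
- slot_wide (a point): middle of the floor of the wide slot (14.5 wide, for the thick tile), axes as the rack; x is across the slot
- peg_foot (a point): foot of the rack's drying peg, at deck height: foot flange 29 across and 4 thick, peg 25 tapering to 14 across, 43 tall
- tile_thin: white porcelain tile, 6 thick (its x) x 70 wide (its y) x 90 long (its z), origin at its centre. It starts on easel_thin, leaning 40 degrees from vertical: its upper short edge (+z end) leans to the easel's -x, top about 92 to 101 above the worktop; the lower face rests on the easel's wires, the upper 44 of its length is free all round.
- tile_thick: white porcelain tile, 12 thick (its x) x 70 wide (its y) x 90 long (its z), origin at its centre. It starts on easel_thick, leaning 40 degrees from vertical: its upper short edge (+z end) leans to the easel's -x, top about 92 to 101 above the worktop; the lower face rests on the easel's wires, the upper 44 of its length is free all round.
- tile_standing: white porcelain tile, 6 thick (its x) x 70 wide (its y) x 90 long (its z), origin at its centre. Already stands on its short edge in the middle slot (48 from either neighbour, centre to centre); not to be moved.
- beaker: small clear glass beaker, 46 across, 56 tall, wall about 2; origin at the centre of its outer bottom, +z toward the mouth (inside depth 53, inside about 38 across). It starts lying on its side on the cradle, axis level, 44 above the worktop.
- easel_thin: wire easel of the thin tile, fixed, 44 wide (y), wires 5 thick, 63 tall; origin on the worktop under the heel where the tile's lower edge rests (24 up); holds the tile leaning toward its -x
- easel_thick: wire easel of the thick tile, the same as the other, fixed
- cradle: low wire cradle, fixed, two rails along its x 28 apart, 60 long, 28 tall; the beaker lies along x with its mouth to +x; origin on the worktop under its centre
- slide_box: closed white cardboard box, 53 (x) x 77 (y), 22 tall; loose bystander; origin at the centre of its underside
- stopper: black rubber stopper, 40 across, 24 tall; loose bystander; origin at the centre of its underside
- forceps: steel forceps lying flat, 126 long along its y, 8 tall; stuck to the worktop bystander; origin at the centre of its underside
- timer: small bench timer, 64 x 68, 19 tall; stuck to the worktop bystander; origin at the centre of its underside
- dropper_bottle: brown dropper bottle with red bulb, 35 across, 104 tall, upright; loose bystander; origin at the centre of its underside
- petri_dish: covered clear petri dish, 93 across, 16 tall, lying flat; stuck to the worktop bystander; origin at the centre of its underside
Mind the look-alikes: they are no part of the job. What is shaped like the tile_thin but brown, purple or turquoise is not meant.

How it is judged:
At the end, for the whole second after the job is handed in: Each tile in its slot: centre within 5 mm across, 18 mm along, 31 to 48 mm above the floor, face within 0.16 rad of the slot. Beaker upside down within 0.14 rad, within 14 mm of the peg, bottom 50 to 65 mm above deck. All at rest; middle tile moved under 12 mm, upright within 0.16 rad (x of tile_thin in the frame of slot_narrow between -0.005 and 0.005 m and y of tile_thin in the frame of slot_narrow between -0.018 and 0.018 m and z of tile_thin in the frame of slot_narrow between 0.031 and 0.048 m and angle between the x axis of each of tile_thin, tile_thick, tile_standing and the x axis of rack, either way round below 0.16 rad and linear speed of each of tile_thin, tile_thick, beaker below 0.02 m/s and x of tile_thick in the frame of slot_wide between -0.005 and 0.005 m and y of tile_thick in the frame of slot_wide between -0.018 and 0.018 m and z of tile_thick in the frame of slot_wide between 0.031 and 0.048 m and angle between beaker's own z axis and vertical above 3 rad and horizontal distance between beaker and peg_foot below 0.014 m and z of beaker in the frame of peg_foot between 0.05 and 0.065 m and distance of tile_standing from where it was at the start of the episode below 0.012 m); the robot touches nothing.
It fails at once if the tile standing in the middle slot was displaced (15 mm) (distance of tile_standing from where it was at the start of the episode above 0.015 m).
It fails at once if a bystander (cardboard box, stopper or dropper bottle) was pushed more than 20 mm from its place (distance of any of slide_box, stopper, dropper_bottle from where it was at the start of the episode above 0.02 m).
It also fails if it takes over 72 s, if anything falls off the work surface, if the arm or the gripper's body presses on something with over 40 N, if the wrist force passes 120 N, or if a joint passes its speed limit or range.

## Working session

There is one attempt and no reset: what is moved stays moved. The work goes in short steps, Python scripts to look and compute and a shell command to move; the robot and the scene stay as the last step left them, time stands still between calls to the robot, and variables do not carry over. Pictures are saved under pics/ and viewed, about 8 in all and at most 12, crops included, and the job is handed in when it is done.

```bash
mkdir -p pics; ls; cat > h.py <<'E'
import numpy as np, cv2
from cell import ctrl
from scipy.spatial.transform import Rotation as R
def shot(n):
    im,d=ctrl.get_image(n); return im,d
def pts(n,d,mask):
    m=ctrl.camera_model(n); v,u=np.where(mask&(d>0))
    K=np.array([[m['fx'],0,m['cx']],[0,m['fy'],m['cy']],[0,0,1.]])
    s=cv2.undistortPoints(np.c_[u,v].astype(float)[:,None],K,np.array([m['k1'],0,0,0.]))[:,0]
    z=d[v,u]; P=np.c_[s*z[:,None],z]; T=np.array(m['T'])
    return P@T[:3,:3].T+T[:3,3], u,v
def w(n,p):
    T=np.array(ctrl.camera_model(n)['T']); return T[:3,:3]@np.array(p)+T[:3,3]
def save(f,im): cv2.imwrite('pics/'+f,im[:,:,::-1])
def px(n,P):
    m=ctrl.camera_model(n);T=np.array(m['T']);p=(np.array(P)-T[:3,3])@T[:3,:3]
    s=p[:2]/p[2]; s=s*(1+m['k1']*(s@s)); return [round(m['fx']*s[0]+m['cx']),round(m['fy']*s[1]+m['cy'])]
E
python3 - <<'E'
from h import *
ims=[]
for n in('side','top'):
    im,d=shot(n); ims.append(im); save(n+'0.png',im)
    print(n,np.round(np.array(ctrl.camera_model(n)['T']),2).tolist())
    for l in ['rack','slot_narrow','slot_wide','peg_foot','tile_thin','tile_thick','tile_standing','beaker','easel_thin','easel_thick','cradle','slide_box','stopper','dropper_bottle','forceps','timer','petri_dish']:
        print(l,[(round(r['conf'],2),np.round(w(n,r['position']),3).tolist(),px(n,w(n,r['position']))) for r in ctrl.mark_of(l,n)][:5])
print(ctrl.get_state(),ctrl.grip_point_offset)
E
```

```text
pics
side [[-1.0, -0.04, 0.05, 0.48], [-0.06, 0.61, -0.79, 1.52], [0.0, -0.79, -0.61, 1.16], [0.0, 0.0, 0.0, 1.0]]
rack [(0.93, [0.547, -0.216, 0.001], [290, 169])]
slot_narrow [(0.8, [0.543, -0.203, 0.019], [291, 167]), (0.17, [0.469, 0.358, -0.003], [306, 269])]
slot_wide [(0.56, [0.561, -0.3, 0.018], [288, 155]), (0.47, [0.397, 0.028, 0.002], [327, 207])]
peg_foot [(0.97, [0.534, -0.137, 0.014], [293, 178]), (0.38, [0.627, 0.256, 0.002], [260, 245])]
tile_thin [(0.91, [0.428, 0.679, 0.001], [318, 352]), (0.82, [0.414, 0.5, 0.007], [323, 301]), (0.7, [0.783, 0.203, 0.001], [218, 233]), (0.25, [0.564, 0.104, 0.061], [281, 205])]
tile_thick [(0.7, [0.562, 0.102, 0.059], [282, 205]), (0.29, [0.546, -0.203, 0.018], [290, 167])]
tile_standing [(0.71, [0.554, -0.251, 0.06], [289, 153]), (0.41, [0.534, -0.143, 0.014], [293, 177])]
beaker [(0.65, [0.484, 0.331, 0.044], [302, 253])]
easel_thin [(0.66, [0.626, 0.257, 0.003], [261, 245])]
easel_thick [(0.57, [0.564, 0.076, 0.001], [282, 213])]
cradle [(0.57, [0.467, 0.357, -0.003], [306, 269]), (0.49, [0.628, 0.256, 0.003], [260, 244]), (0.18
[... 1958 characters left out ...]
9,  0.41741514, -0.01028164,  1.61361916,  0.00469473,
        1.11068517, -0.05300442]), 'qd': array([-1.71762499e-03, -8.63819338e-04, -1.56472595e-03, -6.10526644e-04,
        5.43025255e-04,  5.87184511e-04,  2.52443724e-05]), 'joint_torque': array([-5.77342189e-05, -8.64232564e+01,  6.77912068e-01, -4.35168850e+01,
        1.91916421e-02,  2.39315537e-03, -2.41091942e-05]), 'ee_pos': array([0.18039507, 0.59837398, 0.23124265]), 'tool_rot': array([ 4.75331204e-05,  8.02699436e-01,  5.96383779e-01, -2.74504601e-05]), 'contact_force': array([ 0.57179721, -0.1019333 , -0.68639184]), 'wrist_torque': array([ 0.00274757, -0.00652152, -0.03095281]), 'gripper_width': 0.08535681462958361} -0.0187
```

```bash
python3 - <<'E'
import cv2
a=cv2.imread('pics/side0.png')[120:390,140:420]; cv2.imwrite('pics/s1.png',cv2.resize(a,None,fx=2.2,fy=2.2,interpolation=cv2.INTER_CUBIC))
a=cv2.imread('pics/top0.png')[140:300,100:460]; cv2.imwrite('pics/t1.png',cv2.resize(a,None,fx=2.2,fy=2.2,interpolation=cv2.INTER_CUBIC))
E
```

```text
(no output)
```

View pics/s1.png

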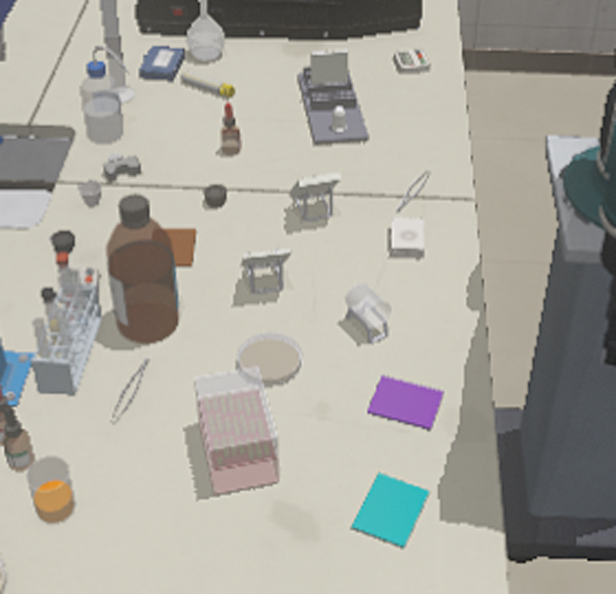

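View pics/t1.png

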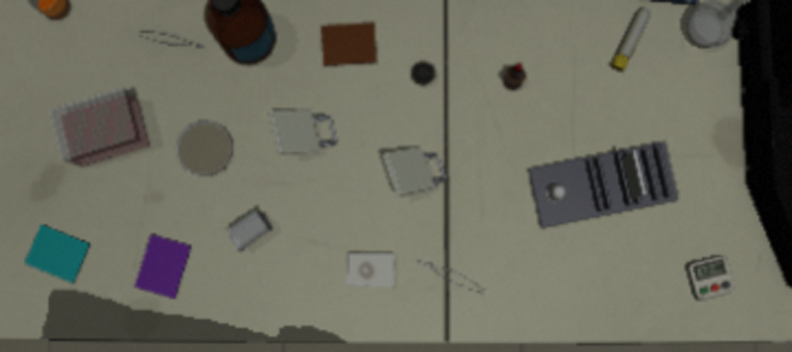

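Top crop: the white tiles on easels are at crop (297,131) and (410,170). Purple (163,266), turquoise (57,253) and brown (349,44) are flat look-alikes and not wanted. The rack is at (603,185), with its peg end toward +y. Next I'll measure from depth.

```bash
cat > m.py <<'E'
from h import *
def plane(P):
    for _ in range(5):
        c=np.median(P,0) if _==0 else P.mean(0); n=np.linalg.svd(P-c)[2][2]; r=(P-c)@n
        P=P[abs(r)<max(2*np.std(r),.001)]
    return c,n*np.sign(n[2]),np.std(r),P
D={}
for n in('side','top'):
    im,d=shot(n); D[n]=(im,d)
    for l in ['tile_thin','tile_thick','tile_standing','beaker','rack']:
        for r in ctrl.cut_out(l,n)[:3]:
            P,u,v=pts(n,d,r['region'])
            if len(P)<20: continue
            print(n,l,round(r['conf'],2),len(P),'px',round(u.mean()),round(v.mean()),'mean',P.mean(0).round(4),'max',np.percentile(P,98,axis=0).round(3),'min',np.percentile(P,2,axis=0).round(3))
            if n=='top' and l in('tile_thin','tile_thick'):
                c,nn,s,Q=plane(P); print('   plane',c.round(4),nn.round(3),'std',round(s,4),'lean-from-vert',np.degrees(np.arcsin(nn[2])).round(1),len(Q))
    P,u,v=pts(n,d,np.ones(d.shape,bool))
    k=(abs(P[:,2]-.014)<.0035)&(P[:,0]>.42)&(P[:,0]<.66)&(P[:,1]<-.04)&(P[:,1]>-.37); Q=P[k]
    print(n,'deck n',k.sum(),'z',np.median(Q[:,2]),'rect',cv2.minAreaRect((Q[:,:2]*1000).astype(np.float32)))
    k2=(P[:,0]>.42)&(P[:,0]<.66)&(P[:,1]<-.04)&(P[:,1]>-.37)&(P[:,2]>.08);print(n,'standing',k2.sum(),P[k2].mean(0).round(4),cv2.minAreaRect((P[k2][:,:2]*1000).astype(np.float32)))
    np.savez(n+'0.npz',im=im,d=d)
    print(ctrl.camera_model(n)['fx'])
E
python3 m.py
python3 - <<'E'
import cv2,numpy as np
a=cv2.imread('pics/side0.png')[185:270,235:335]; b=cv2.imread('pics/top0.png')[180:260,190:310]
a=cv2.resize(a,(600,510),interpolation=cv2.INTER_CUBIC);cv2.imwrite('pics/c2.png',a)
E
```

```text
side tile_thin 0.77 578 px 324 302 mean [0.4096 0.504  0.0069] max [0.456 0.541 0.012] min [ 0.364  0.464 -0.   ]
side tile_thin 0.77 708 px 317 352 mean [0.4294 0.6815 0.0061] max [0.468 0.726 0.011] min [0.392 0.635 0.001]
side tile_thin 0.55 159 px 222 232 mean [0.7661 0.2012 0.0054] max [0.791 0.25  0.011] min [ 0.747  0.161 -0.   ]
side tile_thick 0.65 171 px 283 204 mean [0.5591 0.1137 0.0714] max [0.599 0.143 0.102] min [ 0.522  0.009 -0.001]
side tile_standing 0.51 28 px 326 210 mean [0.4028 0.0488 0.0031] max [0.418 0.078 0.01 ] min [ 0.386  0.021 -0.005]
side beaker 0.72 124 px 282 204 mean [0.5606 0.1214 0.0764] max [0.598 0.143 0.099] min [0.524 0.093 0.037]
side beaker 0.68 288 px 307 259 mean [0.4674 0.3611 0.0478] max [0.498 0.389 0.069] min [ 0.438  0.269 -0.002]
side beaker 0.28 739 px 291 171 mean [ 0.5418 -0.1769  0.0204] max [ 0.605 -0.097  0.049] min [ 0.484 -0.289 -0.003]
side rack 0.91 681 px 290 171 mean [ 0.5446 -0.1766  0.0215] max [ 0.605 -0.097  0.049] min [ 0.488 -0.289  0.007]
side deck n 292 z 0.013650482866167324 rect ((539.2701416015625, -214.18383789
[... 1186 characters left out ...]
 -0.744  0.641] std 0.0017 lean-from-vert 39.8 323
top tile_standing 0.66 145 px 388 218 mean [ 0.5533 -0.2484  0.0755] max [ 0.585 -0.241  0.106] min [ 0.52  -0.256  0.032]
top beaker 0.68 205 px 212 244 mean [0.4656 0.3556 0.061 ] max [0.491 0.385 0.072] min [0.439 0.329 0.04 ]
top rack 0.82 1596 px 372 223 mean [ 0.5424 -0.2071  0.019 ] max [ 0.601 -0.103  0.045] min [ 0.487 -0.325  0.007]
top deck n 851 z 0.01379885646206458 rect ((571.9185791015625, -223.35140991210938), (156.6681671142578, 263.5998229980469), 9.336423873901367)
top standing 73 [ 0.5525 -0.249   0.0967] ((552.2113037109375, -249.78756713867188), (69.57088470458984, 7.68246603012085), 11.205185890197754)
423.977439799806
```

View pics/c2.png

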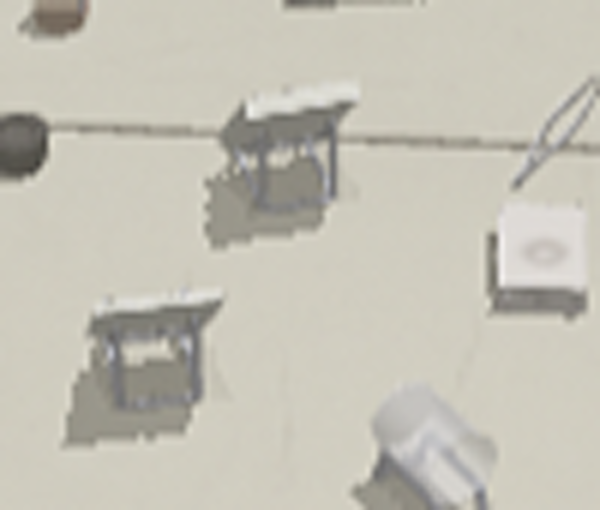

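The crop shows the tile at (300,110) has the clearly thicker top edge, so it is thick. The one at (160,310) is thin, which agrees with the networks. Next I'll fit the rack's yaw and slot positions from the fins.

```bash
cat > rk.py <<'E'
from h import *
from scipy.optimize import minimize
for n in('top','side'):
    z=np.load(n+'0.npz'); P,u,v=pts(n,z['d'],np.ones(z['d'].shape,bool))
    k=(P[:,0]>.46)&(P[:,0]<.64)&(P[:,1]<-.08)&(P[:,1]>-.36); P=P[k]
    F=P[(P[:,2]>.035)&(P[:,2]<.044)]; S=P[(P[:,2]>.085)]
    c0=np.array([.5535,-.2485])
    def co(P,a): rx=np.array([np.sin(a),-np.cos(a)]); ry=np.array([np.cos(a),np.sin(a)]); q=P[:,:2]-c0; return q@rx,q@ry
    def cost(p):
        x,y=co(F,p[0]); m=(abs(y)<.04)&(x>-.075)&(x<.075); x=x[m]-p[1]
        # fins centres rel. middle slot (gap 8.5,8.5?,14.5)
        fc=np.array([-48-7.25,-48+7.25,-7.25,7.25,48-10.25,48+10.25])/1000
        return np.minimum(np.abs(x[:,None]-fc).min(1),.006).mean()
    best=min(((cost((a,b)),np.degrees(a),b*1e3) for a in np.radians(np.arange(6,16,.5)) for b in np.arange(-.008,.0081,.0005)))
    print(n,'fins',len(F),best)
    a=np.radians(best[1]); x,y=co(F,a); m=abs(y)<.045; print(np.histogram(x[m]*1e3,bins=np.arange(-76,76,4)))
    x,y=co(S,a); print('standing x',np.median(x)*1e3,'y',(y.max()+y.min())*500,'len',np.ptp(y),'slope deg',np.degrees(np.polyfit(y,x,1)[0]),'sd',x.std(),len(x))
    Pk=P[(P[:,2]>.045)]; x,y=co(Pk,a); m=x<-.1; print('peg top',Pk[m].mean(0).round(4) if m.any() else None,x[m].mean()*1e3,y[m].mean()*1e3,m.sum())
    D=P[abs(P[:,2]-.014)<.003];x,y=co(D,a);m=(x>-.15)&(x<-.06);print('deck y',np.percentile(y[m]*1e3,[1,5,50,95,99]).round(1)); m=abs(y)<.045;print('deck x',np.percentile(x[m]*1e3,[.5,3,97,99.5]).round(1))
E
python3 rk.py
```

```text
top fins 189 (np.float64(0.0018255876177268387), np.float64(12.5), np.float64(1.0000000000000078))
(array([ 0,  0,  0,  0, 15, 21,  2,  1, 21, 12,  0,  0,  0,  0,  0,  0,  8,
       25,  9,  0,  2,  1,  0,  0,  0,  0,  0,  2, 22, 12,  0,  0,  0, 16,
       15,  0,  0]), array([-76, -72, -68, -64, -60, -56, -52, -48, -44, -40, -36, -32, -28,
       -24, -20, -16, -12,  -8,  -4,   0,   4,   8,  12,  16,  20,  24,
        28,  32,  36,  40,  44,  48,  52,  56,  60,  64,  68,  72]))
standing x 0.18540687219248514 y -1.5170159478966223 len 0.06960437458106988 slope deg 1.2901905343677542 sd 0.002163576450455929 64
peg top [ 0.528  -0.1327  0.0531] -118.61048146761402 0.19987845248048255 29
deck y [-48.  -44.6   0.1  45.4  49.9]
deck x [-151.7 -148.2   76.6   80.5]
side fins 114 (np.float64(0.002968373065902295), np.float64(10.0), np.float64(-2.499999999999995))
(array([ 0,  0,  2,  5, 10,  5,  3,  7,  7,  5,  1,  0,  0,  0,  1,  2,  9,
        9, 13,  7,  8,  0,  0,  0,  1,  0,  1,  1,  0,  0,  0,  2,  0,  2,
        0,  0,  0]), array([-76, -72, -68, -64, -60, -56, -52, -48, -44, -40, -36, -32, -28,
       -24, -20, -16, -12,  -8,  -4,   0,   4,   8,  12,  16,  20,  24,
        28,  32,  36,  40,  44,  48,  52,  56,  60,  64,  68,  72]))
standing x -0.2530755586616261 y 1.4923766855111167 len 0.06688558189065166 slope deg -2.462181931308361 sd 0.005233870784433095 79
peg top [ 0.5291 -0.1277  0.0523] -123.20216887975131 -3.0076701658060525 21
deck y [-50.8 -49.1  -0.8  42.5  45.7]
deck x [-155.  -153.6   20.7   49.4]
```

```bash
python3 -m handwheel '{"claw":[100],"slide":[[0,0,-20]],"rot":[[0,0,0]]}' 50
```

```text
clock: 2.52
ee_pos: [0.1802, 0.5977, 0.2502]
tool_rot: [0.001, 0.803, 0.596, -0.001]
contact_force: [-0.5, -0.6, 0.7]
gripper_width: 0.085
```

```bash
cat > plan.py <<'E'
from h import *
def pose():
    s=ctrl.get_state(); q=s['tool_rot']; return np.array(s['ee_pos']),R.from_quat([q[1],q[2],q[3],q[0]])
def mk(z,x):
    z=np.array(z,float);z/=np.linalg.norm(z);x=np.array(x,float);x-=z*(x@z);x/=np.linalg.norm(x)
    return R.from_matrix(np.c_[x,np.cross(z,x),z])
def go(p0,R0,p1,R1,mm=60,dg=10.5,n=None):
    """rows from (p0,R0) to (p1,R1), slide in tool axes at the start of each row"""
    rv=(R0.inv()*R1).as_rotvec(degrees=True); d=np.array(p1)-p0
    n=n or int(max(1,np.ceil(np.linalg.norm(d)*1e3/mm),np.ceil(np.linalg.norm(rv)/dg)))
    S=[]
    for k in range(n):
        Rk=R0*R.from_rotvec(rv*k/n,degrees=True); S.append((Rk.inv().apply(d)*1e3/n).round().astype(int).tolist())
    print(n,'rows; rot each',(rv/n).round(1).tolist(),'\n slides',S)
def tilepose(c,h,k=9): # tcp k mm above centre along tile
    h=np.array(h)/np.linalg.norm(h); s,co=np.sin(np.radians(40)),np.cos(np.radians(40))
    t=np.r_[-h*s,co]; n=np.r_[h*co,s]; return np.array(c)+t*k/1e3, mk(-t,-n), t
A=np.radians(11.9); RX=np.array([np.sin(A),-np.cos(A),0]); RY=np.array([np.cos(A),np.sin(A),0]); MID=np.array([.5535,-.249,.014])
NAR,WID,PEG=MID-.048*RX,MID+.048*RX,MID-.118*RX
THIN=tilepose([.6216,.2848,.0619],[.191,-.746]); THICK=tilepose([.5614,.1024,.0615],[.259,-.72])
DOWN=mk([0,0,-1],-RX)
E
python3 - <<'E'
from plan import *
p,r=pose(); t,Rt,ax=THIN
go(p,r,t+ax*.07,Rt); print(p,t,t+ax*.07)
E
```

```text
9 rows; rot each [-1.2, -4.3, -3.3] 
 slides [[-14, 54, 14], [-16, 53, 17], [-18, 52, 19], [-19, 50, 21], [-20, 48, 24], [-21, 47, 27], [-22, 45, 29], [-22, 43, 32], [-22, 41, 34]]
[0.1801914  0.59772082 0.25022154] [0.62016511 0.29040432 0.0687944 ] [0.6090049  0.33399344 0.12241751]
```

```bash
python3 -m handwheel '{"claw":[50,50,50,50,50],"slide":[[-14,54,14],[-16,53,17],[-18,52,19],[-19,50,21],[-20,48,24]],"rot":[[-1.2,-4.3,-3.3],[-1.2,-4.3,-3.3],[-1.2,-4.3,-3.3],[-1.2,-4.3,-3.3],[-1.2,-4.3,-3.3]]}' 60
python3 -m handwheel '{"claw":[50,50,50,50,50],"slide":[[-21,47,27],[-22,45,29],[-22,43,32],[-22,41,34],[0,0,0]],"rot":[[-1.2,-4.3,-3.3],[-1.2,-4.3,-3.3],[-1.2,-4.3,-3.3],[-1.2,-4.3,-3.3],[0,0,0]]}'
python3 - <<'E'
from plan import *
p,r=pose(); t,Rt,ax=THIN
go(p,r,t+ax*.07,Rt); print(p,ctrl.get_state()['joint_pos'].round(2))
go(p,r,t,Rt)
E
```

```text
clock: 3.15
ee_pos: [0.4205, 0.452, 0.1794]
tool_rot: [0.153, 0.693, 0.694, -0.119]
contact_force: [0.3, -0.1, 0.6]
gripper_width: 0.0427
clock: 3.78
ee_pos: [0.6119, 0.332, 0.1197]
tool_rot: [0.269, 0.578, 0.741, -0.211]
contact_force: [-0.3, 0.1, 0.0]
gripper_width: 0.0425
1 rows; rot each [-0.3, -0.0, -0.2] 
 slides [[0, -2, -4]]
[0.61194571 0.33204195 0.11968264] [-0.89  0.86  0.18  1.31  0.47  1.37  0.87]
2 rows; rot each [-0.1, -0.0, -0.1] 
 slides [[0, -1, 33], [0, -1, 33]]
```

```bash
python3 -m handwheel '{"claw":[50,50,50],"slide":[[0,-1,33],[0,-1,33],[0,0,0]],"rot":[[0,0,0],[0,0,0],[0,0,0]]}' 
python3 -m handwheel '{"claw":[0,0,0,0,0],"slide":[[0,0,0],[0,0,0],[0,0,0],[0,0,0],[0,0,0]],"rot":[[0,0,0],[0,0,0],[0,0,0],[0,0,0],[0,0,0]]}' 60
python3 - <<'E'
from plan import *
for n in('top','side'):
    im,d=shot(n); save('g1%s.png'%n,im[180:280,180:340] if n=='side' else im[150:270,180:300])
a=cv2.imread('pics/g1side.png');cv2.imwrite('pics/g1.png',cv2.resize(a,None,fx=5,fy=5))
E
```

```text
clock: 4.15
ee_pos: [0.6179, 0.2928, 0.0699]
tool_rot: [0.268, 0.578, 0.742, -0.21]
contact_force: [0.4, 0.4, 1.1]
gripper_width: 0.0426
clock: 4.78
ee_pos: [0.6193, 0.2941, 0.0734]
tool_rot: [0.269, 0.578, 0.741, -0.208]
contact_force: [-2.9, -4.6, 14.8]
gripper_width: 0.005
```

View pics/g1.png

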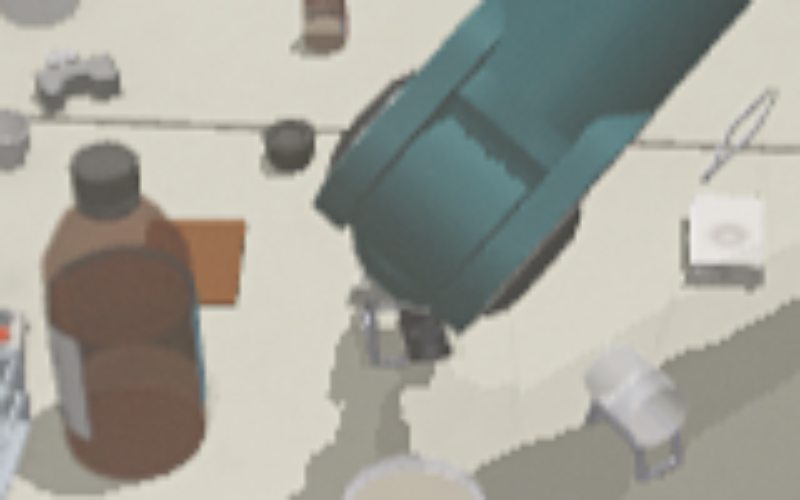

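The gripper is closed on the thin tile: width 5 mm, roughly the 6 mm expected. Now I'll lift it and carry it to above the narrow slot.

```bash
python3 -m handwheel '{"claw":[0,0,0],"slide":[[0,0,-30],[0,0,-40],[0,0,-40]],"rot":[[0,0,0],[0,0,0],[0,0,0]]}' 60
python3 - <<'E'
from plan import *
p,r=pose(); q=[.60,.15,.25]; go(p,r,q,DOWN); go(q,DOWN,NAR+[0,0,.140],DOWN)
E
```

```text
clock: 5.25
ee_pos: [0.6007, 0.364, 0.1573]
tool_rot: [0.268, 0.578, 0.742, -0.208]
contact_force: [-0.4, -1.0, -1.1]
gripper_width: 0.0053
4 rows; rot each [0.2, 9.9, 0.6] 
 slides [[-55, -13, 15], [-57, -13, 6], [-57, -12, -4], [-55, -12, -14]]
7 rows; rot each [0.0, 0.0, 0.0] 
 slides [[-48, -18, 14], [-48, -18, 14], [-48, -18, 14], [-48, -18, 14], [-48, -18, 14], [-48, -18, 14], [-48, -18, 14]]
```

```bash
python3 -m handwheel '{"claw":[0,0,0,0,0],"slide":[[-55,-13,15],[-57,-13,6],[-57,-12,-4],[-55,-12,-14],[0,0,0]],"rot":[[0.2,9.9,0.6],[0.2,9.9,0.6],[0.2,9.9,0.6],[0.2,9.9,0.6],[0,0,0]]}' 60
python3 -m handwheel '{"claw":[0,0,0,0,0],"slide":[[-48,-18,10],[-48,-18,10],[-48,-18,14],[-48,-18,14],[-48,-18,14]],"rot":[[0,0,0],[0,0,0],[0,0,0],[0,0,0],[0,0,0]]}'
python3 -m handwheel '{"claw":[0,0,0,0],"slide":[[-48,-18,14],[-48,-18,14],[0,0,0],[0,0,0]],"rot":[[0,0,0],[0,0,0],[0,0,0],[0,0,0]]}'
cat > held.py <<'E'
from plan import *
import sys
slot={'n':NAR,'w':WID}[sys.argv[1]]; f=sys.argv[2]
p,r=pose(); go(p,r,slot+[0,0,p[2]-.014],DOWN); print(p, ((p-slot)[:2]@RX[:2]*1e3).round(1),((p-slot)[:2]@RY[:2]*1e3).round(1))
for n in('top','side'):
    im,d=shot(n); save(f+n+'.png',im); np.savez(f+n+'.npz',im=im,d=d)
    P,u,v=pts(n,d,np.ones(d.shape,bool)); q=P-MID; x=q@RX*1e3;y=q@RY*1e3; z=P[:,2]*1e3
    for nm,xc,zl,zh in(('mid',0,60,110),('slot',-48 if sys.argv[1]=='n' else 48,p[2]*1e3-50,p[2]*1e3+5),('other',48 if sys.argv[1]=='n' else -48,60,110)):
        m=(abs(x-xc)<16)&(abs(y)<50)&(z>zl)&(z<zh)
        if m.sum()>10:
            A=np.c_[y[m],z[m]-z[m].mean(),np.ones(m.sum())]; s=np.linalg.lstsq(A,x[m],rcond=None)[0]
            print(n,nm,m.sum(),'x',np.median(x[m]).round(1),'y',np.percentile(y[m],[2,98]).round(0),'z',z[m].min().round(0),z[m].max().round(0),'yaw off deg',np.degrees(s[0]).round(1),'tilt',np.degrees(s[1]).round(1),'sd',x[m].std().round(1))
E
python3 held.py n h1
python3 - <<'E'
import cv2,numpy as np
a=cv2.imread('pics/h1side.png')[110:230,230:350];b=cv2.imread('pics/h1top.png')[160:280,310:430]
cv2.imwrite('pics/h1.png',cv2.resize(np.hstack([a,b]),None,fx=3.3,fy=3.3,interpolation=cv2.INTER_CUBIC))
E
```

```text
clock: 5.88
ee_pos: [0.6027, 0.1443, 0.2498]
tool_rot: [0.009, 0.636, 0.772, -0.004]
contact_force: [-0.2, 1.3, -0.8]
gripper_width: 0.0049
clock: 6.5
ee_pos: [0.5613, -0.1016, 0.1889]
tool_rot: [0.008, 0.63, 0.776, -0.006]
contact_force: [1.4, -1.0, -1.1]
gripper_width: 0.0051
clock: 7.0
ee_pos: [0.5463, -0.2019, 0.1627]
tool_rot: [0.007, 0.63, 0.776, -0.006]
contact_force: [-0.1, 0.1, -1.5]
gripper_width: 0.0046
1 rows; rot each [0.0, 1.1, -0.1] 
 slides [[0, -3, 0]]
[ 0.54626751 -0.20189698  0.16274842] 0.4 2.6
side mid 39 x -3.2 y [-32.  35.] z 60.0 103.0 yaw off deg 3.6 tilt 2.1 sd 4.7
side slot 211 x -50.8 y [-30.  38.] z 113.0 168.0 yaw off deg 1.5 tilt -0.0 sd 4.5
```

View pics/h1.png

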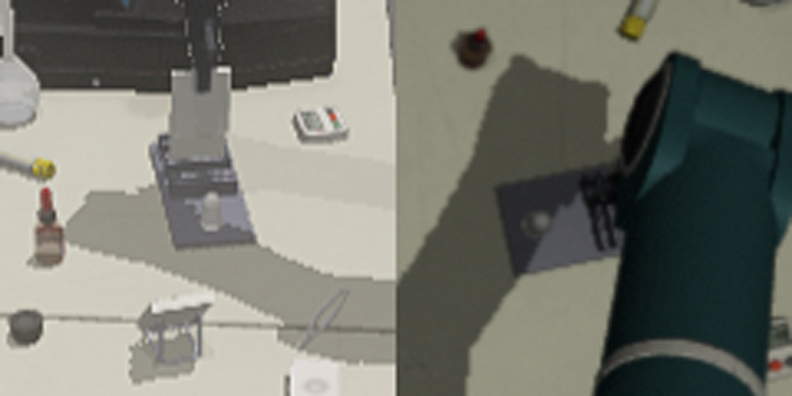

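The side view shows the held tile directly above the narrow slot. It sits 47.6 mm from the standing tile (nominal 48), so I'll descend.

```bash
python3 -m handwheel '{"claw":[0,0,0,0],"slide":[[0,-3,20],[0,0,20],[0,0,12],[0,0,0]],"rot":[[0,1.1,0],[0,0,0],[0,0,0],[0,0,0]]}' 60
python3 -m handwheel '{"claw":[0,0,0],"slide":[[0,0,8],[0,0,4],[0,0,0]],"rot":[[0,0,0],[0,0,0],[0,0,0]]}'
python3 -m handwheel '{"claw":[0,0,0],"slide":[[0,0,4],[0,0,4],[0,0,0]],"rot":[[0,0,0],[0,0,0],[0,0,0]]}'
python3 held.py n h2
```

```text
clock: 7.6
ee_pos: [0.5423, -0.2035, 0.1094]
tool_rot: [-0.001, 0.631, 0.776, -0.0]
contact_force: [-0.1, -0.2, -0.5]
gripper_width: 0.0049
clock: 7.98
ee_pos: [0.5427, -0.2038, 0.0984]
tool_rot: [-0.0, 0.631, 0.776, 0.0]
contact_force: [-0.4, 0.2, -1.6]
gripper_width: 0.0047
clock: 8.35
ee_pos: [0.5426, -0.2038, 0.0901]
tool_rot: [-0.001, 0.631, 0.776, -0.0]
contact_force: [0.5, 0.6, -1.1]
gripper_width: 0.0053
1 rows; rot each [-0.0, -0.0, -0.1] 
 slides [[2, 1, 0]]
[ 0.54256707 -0.20381761  0.0901244 ] 1.5 -1.4
top slot 27 x -51.5 y [-36.  34.] z 40.0 90.0 yaw off deg -1.4 tilt 4.8 sd 2.5
side mid 47 x -0.9 y [-32.  35.] z 61.0 107.0 yaw off deg 1.3 tilt -0.8 sd 4.3
side slot 191 x -50.5 y [-32.  34.] z 40.0 94.0 yaw off deg 1.6 tilt 0.5 sd 4.9
```

```bash
python3 -m handwheel '{"claw":[0,0,0],"slide":[[1,0,4],[0,0,4],[0,0,0]],"rot":[[0,0,0],[0,0,0],[0,0,0]]}' 60
python3 -m handwheel '{"claw":[0,0,0],"slide":[[0,0,4],[0,0,3],[0,0,0]],"rot":[[0,0,0],[0,0,0],[0,0,0]]}'
```

```text
clock: 8.82
ee_pos: [0.5424, -0.203, 0.0821]
tool_rot: [-0.0, 0.631, 0.776, -0.0]
contact_force: [0.2, -1.5, -2.2]
gripper_width: 0.005
clock: 9.2
ee_pos: [0.5429, -0.2037, 0.077]
tool_rot: [0.0, 0.631, 0.776, 0.0]
contact_force: [-9.8, 0.3, 27.6]
gripper_width: 0.0046
```

```bash
python3 -m handwheel '{"claw":[24,24,24,24],"slide":[[0,0,0],[0,0,0],[0,0,0],[0,0,0]],"rot":[[0,0,0],[0,0,0],[0,0,0],[0,0,0]]}' 60
python3 -m handwheel '{"claw":[24,24,24,24],"slide":[[0,0,-20],[0,0,-60],[0,0,-60],[20,-30,-20]],"rot":[[0,0,0],[0,0,0],[0,0,0],[0,0,0]]}'
python3 - <<'E'
from plan import *
p,r=pose(); t,Rt,ax=THICK; print(t)
go(p,r,t+ax*.09,Rt)
E
```

```text
clock: 9.7
ee_pos: [0.5425, -0.2028, 0.0753]
tool_rot: [-0.0, 0.631, 0.776, 0.0]
contact_force: [0.1, 0.4, -0.5]
gripper_width: 0.0199
clock: 10.2
ee_pos: [0.5108, -0.1902, 0.2388]
tool_rot: [0.002, 0.631, 0.776, 0.001]
contact_force: [-0.6, 0.7, 0.2]
gripper_width: 0.0201
[0.55944182 0.1078436  0.0683944 ]
7 rows; rot each [-0.4, -5.7, -1.1] 
 slides [[48, 14, 14], [49, 15, 10], [50, 16, 5], [50, 17, 0], [49, 18, -5], [48, 19, -9], [47, 20, -14]]
```

```bash
python3 - <<'E'
from plan import *
p,r=pose(); t,Rt,ax=THICK; q=t+ax*.09+[0,.02,.08]; go(p,r,q,Rt); go(q,Rt,t+ax*.07,Rt)
for n in('top','side'):
    im,d=shot(n);P,u,v=pts(n,d,np.ones(d.shape,bool)); q=P-MID; x=q@RX*1e3;y=q@RY*1e3; z=P[:,2]*1e3
    for nm,xc in(('mid',0),('slot',-48)):
        m=(abs(x-xc)<16)&(abs(y)<50)&(z>50)&(z<130)
        if m.sum()>5: print(n,nm,m.sum(),'x',np.median(x[m]).round(1),'y',np.percentile(y[m],[2,98]).round(0),'z',np.percentile(z[m],[95,98,100]).round(0), 'sd',x[m].std().round(1),'tilt',np.polyfit(z[m],x[m],1)[0].round(2))
E
```

```text
7 rows; rot each [-0.4, -5.7, -1.1] 
 slides [[51, 15, 3], [51, 16, -2], [50, 17, -7], [49, 18, -12], [47, 19, -16], [45, 20, -21], [42, 21, -25]]
2 rows; rot each [0.0, 0.0, 0.0] 
 slides [[19, -3, 47], [19, -3, 47]]
top slot 60 x -50.9 y [-36.  33.] z [105. 107. 109.] sd 1.7 tilt 0.05
side mid 119 x -1.4 y [-31.  35.] z [104. 105. 105.] sd 4.7 tilt 0.02
side slot 208 x -50.6 y [-32.  34.] z [104. 106. 109.] sd 4.8 tilt 0.01
```

The thin tile's top sits at 104–106 mm, the same as the standing tile, so it is seated and upright. Next is the thick tile.

```bash
python3 -m handwheel '{"claw":[24,50,50,50,50],"slide":[[51,15,3],[51,16,-2],[50,17,-7],[49,18,-12],[47,19,-16]],"rot":[[-0.4,-5.7,-1.1],[-0.4,-5.7,-1.1],[-0.4,-5.7,-1.1],[-0.4,-5.7,-1.1],[-0.4,-5.7,-1.1]]}' 60
python3 -m handwheel '{"claw":[50,50,50,50,50],"slide":[[45,20,-21],[42,21,-25],[19,-3,47],[19,-3,47],[0,0,0]],"rot":[[-0.4,-5.7,-1.1],[-0.4,-5.7,-1.1],[0,0,0],[0,0,0],[0,0,0]]}'
python3 - <<'E'
from plan import *
p,r=pose(); t,Rt,ax=THICK; print(p,t+ax*.07); go(p,r,t,Rt)
E
```

```text
clock: 10.92
ee_pos: [0.5307, 0.0779, 0.2209]
tool_rot: [0.203, 0.573, 0.781, -0.142]
contact_force: [1.1, -0.9, 0.1]
gripper_width: 0.0427
clock: 11.55
ee_pos: [0.5425, 0.149, 0.116]
tool_rot: [0.278, 0.54, 0.769, -0.199]
contact_force: [0.1, 0.7, 0.5]
gripper_width: 0.0426
[0.54252295 0.14898471 0.11595496] [0.5442115  0.1501827  0.12201751]
2 rows; rot each [-0.1, 0.0, 0.1] 
 slides [[-2, 1, 32], [-2, 1, 32]]
```

```bash
python3 -m handwheel '{"claw":[50,50,50],"slide":[[-2,1,32],[-2,1,31],[0,0,0]],"rot":[[0,0,0],[0,0,0],[0,0,0]]}' 
python3 -m handwheel '{"claw":[0,0,0,0,0],"slide":[[0,0,0],[0,0,0],[0,0,0],[0,0,0],[0,0,0]],"rot":[[0,0,0],[0,0,0],[0,0,0],[0,0,0],[0,0,0]]}' 60
python3 -m handwheel '{"claw":[0,0,0,0],"slide":[[0,0,-30],[0,0,-40],[0,0,-40],[0,0,-40]],"rot":[[0,0,0],[0,0,0],[0,0,0],[0,0,0]]}' 60
python3 - <<'E'
from plan import *
p,r=pose(); q=[.55,.0,.25]; go(p,r,q,DOWN); go(q,DOWN,WID+[0,0,.23],DOWN)
E
```

```text
clock: 11.92
ee_pos: [0.5609, 0.1096, 0.0735]
tool_rot: [0.279, 0.541, 0.768, -0.197]
contact_force: [-0.6, 0.9, 0.3]
gripper_width: 0.043
clock: 12.55
ee_pos: [0.5609, 0.1121, 0.074]
tool_rot: [0.28, 0.54, 0.769, -0.195]
contact_force: [-2.0, 3.8, 8.3]
gripper_width: 0.011
clock: 13.05
ee_pos: [0.5272, 0.2025, 0.1895]
tool_rot: [0.279, 0.54, 0.769, -0.196]
contact_force: [0.4, 0.3, -1.4]
gripper_width: 0.0112
4 rows; rot each [0.7, 10.0, 1.9] 
 slides [[-48, -12, 20], [-51, -10, 12], [-52, -8, 3], [-52, -6, -6]]
5 rows; rot each [0.0, 0.0, 0.0] 
 slides [[-58, -10, 1], [-58, -10, 1], [-58, -10, 1], [-58, -10, 1], [-58, -10, 1]]
```

```bash
python3 -m handwheel '{"claw":[0,0,0,0,0],"slide":[[-48,-12,20],[-51,-10,12],[-52,-8,3],[-52,-6,-6],[0,0,0]],"rot":[[0.7,10,1.9],[0.7,10,1.9],[0.7,10,1.9],[0.7,10,1.9],[0,0,0]]}' 60
python3 -m handwheel '{"claw":[0,0,0,0,0],"slide":[[-58,-10,1],[-58,-10,1],[-58,-10,1],[-58,-10,1],[-58,-10,1]],"rot":[[0,0,0],[0,0,0],[0,0,0],[0,0,0],[0,0,0]]}'
python3 -m handwheel '{"claw":[0,0],"slide":[[0,0,0],[0,0,0]],"rot":[[0,0,0],[0,0,0]]}'
python3 held.py w h3
```

```text
clock: 13.68
ee_pos: [0.5507, 0.0003, 0.2479]
tool_rot: [0.01, 0.633, 0.774, -0.01]
contact_force: [-0.6, 1.6, -1.7]
gripper_width: 0.0112
clock: 14.3
ee_pos: [0.5621, -0.2865, 0.2499]
tool_rot: [0.01, 0.628, 0.778, -0.011]
contact_force: [1.4, 0.7, -0.2]
gripper_width: 0.0113
clock: 14.55
ee_pos: [0.5621, -0.2846, 0.2493]
tool_rot: [0.009, 0.628, 0.778, -0.011]
contact_force: [0.2, 0.4, -1.0]
gripper_width: 0.0108
1 rows; rot each [-0.3, 1.6, 0.3] 
 slides [[-11, -1, 0]]
[ 0.56207706 -0.28457251  0.2493041 ] -11.4 1.1
top mid 105 x -1.5 y [-36.  31.] z 60.0 109.0 yaw off deg 0.1 tilt 3.0 sd 2.0
top other 99 x -50.8 y [-35.  32.] z 60.0 110.0 yaw off deg 0.1 tilt 3.3 sd 1.8
side mid 115 x -1.2 y [-32.  35.] z 64.0 109.0 yaw off deg -0.1 tilt -5.1 sd 4.6
side slot 72 x 34.7 y [-35.  30.] z 200.0 254.0 yaw off deg 1.4 tilt -0.1 sd 2.8
side other 168 x -50.7 y [-32.  34.] z 60.0 106.0 yaw off deg -0.7 tilt 1.7 sd 5.1
```

```bash
python3 -m handwheel '{"claw":[0,0,0,0,0],"slide":[[-11,-1,10],[0,0,40],[0,0,45],[0,0,30],[0,0,0]],"rot":[[-0.3,1.6,0.3],[0,0,0],[0,0,0],[0,0,0],[0,0,0]]}' 60
python3 -m handwheel '{"claw":[0],"slide":[[0,0,0]],"rot":[[0,0,0]]}'
python3 held.py w h4
```

```text
clock: 15.28
ee_pos: [0.5619, -0.2968, 0.1224]
tool_rot: [-0.002, 0.63, 0.776, -0.001]
contact_force: [0.0, -0.1, -0.8]
gripper_width: 0.011
clock: 15.4
ee_pos: [0.5637, -0.2976, 0.1259]
tool_rot: [0.001, 0.63, 0.776, -0.0]
contact_force: [0.6, -0.4, -1.1]
gripper_width: 0.0114
1 rows; rot each [0.1, 0.1, -0.1] 
 slides [[2, 0, 0]]
[ 0.56368465 -0.29760017  0.12585501] 1.7 -0.1
top mid 108 x -1.3 y [-36.  32.] z 61.0 109.0 yaw off deg 0.5 tilt 2.9 sd 1.9
top slot 66 x 43.5 y [-41.  28.] z 77.0 130.0 yaw off deg -0.8 tilt 0.0 sd 1.1
top other 97 x -51.0 y [-35.  32.] z 60.0 110.0 yaw off deg -0.4 tilt 3.3 sd 1.8
side mid 116 x -1.3 y [-32.  35.] z 63.0 107.0 yaw off deg -0.6 tilt -7.0 sd 4.8
side slot 182 x 43.1 y [-36.  31.] z 79.0 131.0 yaw off deg 2.9 tilt -0.9 sd 5.3
side other 167 x -50.5 y [-32.  34.] z 60.0 108.0 yaw off deg 1.2 tilt -0.6 sd 4.2
```

```bash
python3 -m handwheel '{"claw":[0,0,0,0],"slide":[[1,3,10],[0,0,8],[0,0,8],[0,0,0]],"rot":[[0,0,0],[0,0,0],[0,0,0],[0,0,0]]}' 60
python3 -m handwheel '{"claw":[0,0,0],"slide":[[0,0,6],[0,0,6],[0,0,0]],"rot":[[0,0,0],[0,0,0],[0,0,0]]}'
python3 -m handwheel '{"claw":[0,0,0],"slide":[[0,0,3],[0,0,3],[0,0,0]],"rot":[[0,0,0],[0,0,0],[0,0,0]]}'
```

```text
clock: 16.0
ee_pos: [0.5656, -0.296, 0.0981]
tool_rot: [0.0, 0.631, 0.776, -0.001]
contact_force: [-0.4, 0.2, -2.6]
gripper_width: 0.0111
clock: 16.38
ee_pos: [0.5658, -0.2964, 0.0861]
tool_rot: [0.001, 0.631, 0.776, -0.001]
contact_force: [2.3, -6.3, -4.5]
gripper_width: 0.011
clock: 16.75
ee_pos: [0.5658, -0.2964, 0.0803]
tool_rot: [0.001, 0.631, 0.776, -0.001]
contact_force: [2.3, -6.3, -3.8]
gripper_width: 0.0108
```

```bash
python3 -m handwheel '{"claw":[0,0,0],"slide":[[-1,0,3],[0,0,2],[0,0,0]],"rot":[[0,0,0],[0,0,0],[0,0,0]]}' 60
python3 -m handwheel '{"claw":[0,0],"slide":[[0,0,3],[0,0,0]],"rot":[[0,0,0],[0,0,0]]}'
```

```text
clock: 17.12
ee_pos: [0.5659, -0.2967, 0.0753]
tool_rot: [0.0, 0.63, 0.776, -0.0]
contact_force: [1.0, -4.6, -3.0]
gripper_width: 0.0111
clock: 17.38
ee_pos: [0.5663, -0.2969, 0.074]
tool_rot: [0.001, 0.63, 0.776, -0.0]
contact_force: [-6.6, -0.9, 18.8]
gripper_width: 0.0108
```

```bash
python3 -m handwheel '{"claw":[32,32,32,32],"slide":[[0,0,0],[0,0,0],[0,0,0],[0,0,0]],"rot":[[0,0,0],[0,0,0],[0,0,0],[0,0,0]]}' 60
python3 -m handwheel '{"claw":[32,32,32,32,32],"slide":[[0,0,-20],[0,0,-60],[0,0,-60],[0,0,-40],[60,0,0]],"rot":[[0,0,0],[0,0,0],[0,0,0],[0,0,0],[0,0,0]]}'
python3 - <<'E'
from plan import *
for n in('top','side'):
    im,d=shot(n);save('b'+n+'.png',im)
    P,u,v=pts(n,d,np.ones(d.shape,bool)); q=P-MID; x=q@RX*1e3;y=q@RY*1e3; z=P[:,2]*1e3
    for nm,xc in(('mid',0),('nar',-48),('wid',48)):
        m=(abs(x-xc)<16)&(abs(y)<50)&(z>50)&(z<130)
        if m.sum()>5: print(n,nm,m.sum(),'x',np.median(x[m]).round(1),'y',np.percentile(y[m],[2,98]).round(0),'z',np.percentile(z[m],[95,98]).round(0), 'sd',x[m].std().round(1),'tilt',np.polyfit(z[m],x[m],1)[0].round(2))
    for l in('beaker','cradle'):
        for r in ctrl.mark_of(l,n)[:2]: print(n,l,r['conf'],w(n,r['position']).round(4))
        for r in ctrl.cut_out(l,n)[:3]:
            Q,u,v=pts(n,d,r['region']); 
            if abs(Q[:,:2].mean(0)-[.47,.35]).max()>.04: continue
            Q=Q[Q[:,2]>.035]; c=Q.mean(0); h=Q[Q[:,2]>np.percentile(Q[:,2],50)]
            for S in(Q,h):
                U,s,V=np.linalg.svd(S[:,:2]-S[:,:2].mean(0),full_matrices=False); e=V[0]; e=e*np.sign(e[1]); a=(S[:,:2]-S[:,:2].mean(0))@e
                print(n,l,round(r['conf'],2),len(S),S.mean(0).round(4),'axis',e.round(3),'sing',s.round(3),'span',np.percentile(a,[1,99]).round(3),'zmax',np.percentile(S[:,2],99).round(3),'rect',cv2.minAreaRect((S[:,:2]*1000).astype(np.float32)))
a=cv2.imread('pics/bside.png')[225:295,260:350];b=cv2.imread('pics/btop.png')[215:275,180:257]
cv2.imwrite('pics/b.png',np.hstack([cv2.resize(x,(390,int(390*x.shape[0]/x.shape[1]))) [:300] for x in(a,b)]))
E
```

```text
clock: 17.88
ee_pos: [0.566, -0.2965, 0.0725]
tool_rot: [0.0, 0.63, 0.776, -0.0]
contact_force: [0.7, 0.5, 0.7]
gripper_width: 0.0274
clock: 18.5
ee_pos: [0.5544, -0.2411, 0.2572]
tool_rot: [0.004, 0.633, 0.775, 0.0]
contact_force: [1.2, 2.5, -1.3]
gripper_width: 0.0273
top mid 96 x -1.8 y [-36.  29.] z [105. 106.] sd 1.7 tilt 0.05
top nar 109 x -51.1 y [-35.  32.] z [105. 108.] sd 2.0 tilt 0.05
top wid 37 x 42.9 y [-37.   4.] z [93. 99.] sd 1.1 tilt -0.0
top beaker 0.79 [0.4848 0.3362 0.0458]
top beaker 0.6 188 [0.4661 0.3553 0.0624] axis [-0.572  0.82 ] sing [0.215 0.157] span [-0.027  0.027] zmax 0.073 rect ((468.0980529785156, 356.1264343261719), (40.477012634277344, 54.45830535888672), 36.42673110961914)
top beaker 0.6 94 [0.4654 0.3578 0.0667] axis [-0.609  0.793] sing [0.155 0.073] span [-0.027  0.024] zmax 0.073 rect ((467.78350830078125, 356.07537841796875), (26.373140335083008, 54.33883285522461), 37.53958511352539)
side mid 119 x -0.1 y [-32.  35.] z [104. 104.] sd 4.8 tilt -0.11
side nar 200 x -50.3 y [-32.  34.] z [103. 105.] sd 4.6 tilt 0.0
side wid 108 x 43.6 y [-34.  33.] z [106. 108.] sd 4.9 tilt -0.04
side beaker 0.53 [0.4798 0.3361 0.0469]
side beaker 0.66 196 [0.4716 0.3636 0.0573] axis [-0.868  0.497] sing [0.23  0.177] span [-0.029  0.033] zmax 0.071 rect ((469.03240966796875, 358.9300842285156), (45.01618576049805, 61.463043212890625), 39.2644157409668)
side beaker 0.66 98 [0.4694 0.3621 0.0651] axis [-0.488  0.873] sing [0.154 0.084] span [-0.03   0.024] zmax 0.072 rect ((470.42559814453125, 359.57611083984375), (33.50221252441406, 54.51155090332031), 33.31206512451172)
side cradle 0.64 [ 0.4665  0.3572 -0.0013]
side cradle 0.64 [ 0.5402 -0.2049  0.0591]<stdin>:13: RuntimeWarning: Mean of empty slice.
  ret = um.true_divide(
Traceback (most recent call last):
IndexError: index -1 is out of bounds for axis 0 with size 0
```

```bash
python3 - <<'E'
import cv2,numpy as np
a=cv2.imread('pics/bside.png')[225:295,265:345];b=cv2.imread('pics/btop.png')[210:280,175:255]
cv2.imwrite('pics/b.png',cv2.resize(np.hstack([a,b]),None,fx=5,fy=5,interpolation=cv2.INTER_CUBIC))
E
cat >> plan.py <<'E'
M=np.array([-.59,.807,0]); BC=np.array([.4675,.3565,.044]) # beaker mouth dir, centre
def beaker_grasp(th=45,off=-.010): # grasp point off along M from centre
    a=np.radians(th); z=np.cos(a)*np.array([0,0,-1])+np.sin(a)*M
    jx=np.cross(M,[0,0,1]); g=BC+off*M
    return g+z*.0187, mk(z,jx), z
E
python3 - <<'E'
from plan import *
t,Rt,z=beaker_grasp(); p,r=pose(); print(t,Rt.as_matrix().round(2))
for s in(1,):
    pre=t-z*.1+[0,0,.05]; print(pre); go(p,r,pre,Rt); go(p,r,pre,Rt*R.from_euler('z',180,degrees=True))
    go(pre,Rt,t,Rt)
E
```

```text
[0.46559849 0.35910088 0.0307771 ] [[ 0.81  0.42 -0.42]
 [ 0.59 -0.57  0.57]
 [-0.   -0.71 -0.71]]
[0.50731779 0.30203736 0.15148778]
10 rows; rot each [4.0, 2.6, 6.2] 
 slides [[54, 7, 10], [54, 1, 12], [53, -3, 15], [52, -8, 17], [50, -12, 20], [47, -16, 24], [44, -19, 27], [41, -22, 30], [37, -24, 34], [33, -25, 37]]
12 rows; rot each [-2.4, 3.7, -9.0] 
 slides [[45, 5, 8], [43, 12, 12], [40, 18, 15], [35, 23, 18], [30, 27, 21], [24, 31, 24], [18, 33, 27], [10, 34, 29], [3, 34, 31], [-4, 32, 33], [-11, 30, 33], [-18, 26, 34]]
3 rows; rot each [0.0, 0.0, 0.0] 
 slides [[0, 12, 45], [0, 12, 45], [0, 12, 45]]
```

View pics/b.png

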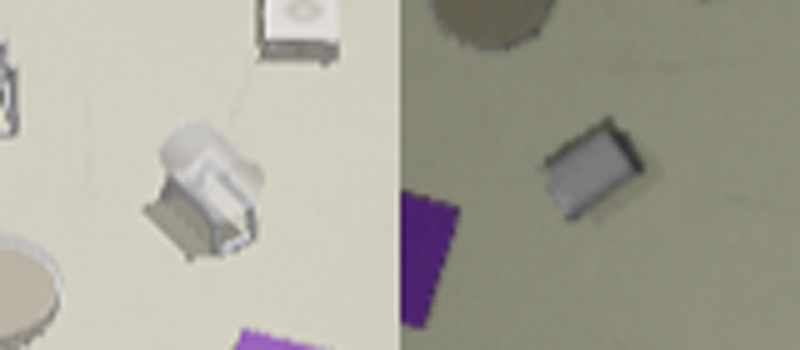

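The top view shows the beaker at crop (595,168), with its axis along (−0.59, 0.81). Both cameras put its bottom at the −y end, so the mouth points to +y, as described for the cradle. I'll approach with the tool tilted 45°.

```bash
python3 -m handwheel '{"claw":[32,60,90,90,90],"slide":[[54,7,10],[54,1,12],[53,-3,15],[52,-8,17],[50,-12,20]],"rot":[[4,2.6,6.2],[4,2.6,6.2],[4,2.6,6.2],[4,2.6,6.2],[4,2.6,6.2]]}' 30
python3 -m handwheel '{"claw":[90,90,90,90,90],"slide":[[47,-16,24],[44,-19,27],[41,-22,30],[37,-24,34],[33,-25,37]],"rot":[[4,2.6,6.2],[4,2.6,6.2],[4,2.6,6.2],[4,2.6,6.2],[4,2.6,6.2]]}'
python3 -m handwheel '{"claw":[90,90],"slide":[[0,0,0],[0,0,0]],"rot":[[0,0,0],[0,0,0]]}'
python3 - <<'E'
from plan import *
t,Rt,z=beaker_grasp(); p,r=pose(); print(p,t,ctrl.get_state()['joint_pos'].round(2))
go(p,r,t-z*.05,Rt); go(t-z*.05,Rt,t,Rt)
E
```

```text
clock: 19.62
ee_pos: [0.531, 0.0346, 0.2028]
tool_rot: [-0.195, 0.801, 0.562, -0.064]
contact_force: [0.3, -0.1, -0.3]
gripper_width: 0.0769
clock: 20.25
ee_pos: [0.5075, 0.3055, 0.1523]
tool_rot: [-0.367, 0.878, 0.285, -0.119]
contact_force: [-0.4, 0.1, 0.5]
gripper_width: 0.0768
clock: 20.5
ee_pos: [0.5077, 0.3034, 0.1526]
tool_rot: [-0.365, 0.878, 0.287, -0.118]
contact_force: [0.1, -0.8, -0.4]
gripper_width: 0.077
[0.50766851 0.30336908 0.15260957] [0.46559849 0.35910088 0.0307771 ] [-0.23  0.65 -0.03  1.67 -0.74  1.28  0.78]
2 rows; rot each [-0.1, -0.0, 0.1] 
 slides [[-1, 19, 43], [-1, 18, 43]]
1 rows; rot each [0.0, 0.0, 0.0] 
 slides [[0, 0, 50]]
```

```bash
python3 -m handwheel '{"claw":[90,90,90,90,90],"slide":[[-1,19,43],[-1,18,43],[0,0,25],[0,0,24],[0,0,0]],"rot":[[0,0,0],[0,0,0],[0,0,0],[0,0,0],[0,0,0]]}' 30
python3 -m handwheel '{"claw":[40,40,40,30,30],"slide":[[0,0,0],[0,0,0],[0,0,0],[0,0,0],[0,0,0]],"rot":[[0,0,0],[0,0,0],[0,0,0],[0,0,0],[0,0,0]]}' 30
python3 - <<'E'
from plan import *
t,Rt,z=beaker_grasp(); p,r=pose(); print(p,t, (p-t)@M, (p-t)@Rt.as_matrix()*1e3)
im,d=shot('top'); save('g3.png',cv2.resize(im[200:290,170:290],None,fx=3,fy=3)); im2,d=shot('side'); save('g3.png',cv2.resize(np.hstack([im[200:290,170:290],im2[210:300,240:360]]),None,fx=3.3,fy=3.3))
E
```

```text
clock: 21.12
ee_pos: [0.4643, 0.3591, 0.0311]
tool_rot: [-0.366, 0.877, 0.287, -0.119]
contact_force: [0.3, 0.3, -0.0]
gripper_width: 0.0768
clock: 21.75
ee_pos: [0.4659, 0.359, 0.0323]
tool_rot: [-0.366, 0.878, 0.287, -0.117]
contact_force: [2.5, -4.4, 6.9]
gripper_width: 0.043
[0.46591595 0.35898109 0.03233204] [0.46559849 0.35910088 0.0307771 ] -0.00028396695258346363 [ 0.18557403 -0.89843214 -1.30051084]
```

View pics/g3.png

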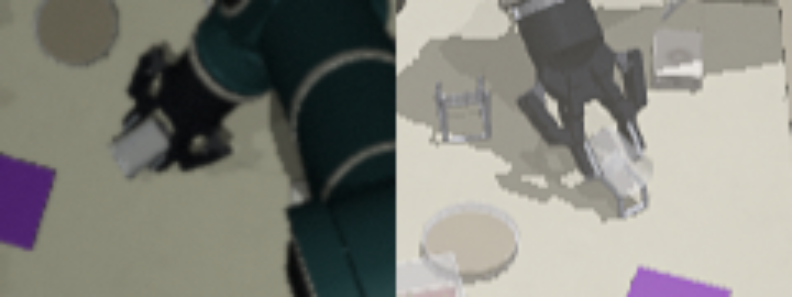

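```bash
python3 -m handwheel '{"claw":[0,0,0],"slide":[[0,-20,-20],[0,-40,-40],[0,-35,-35]],"rot":[[0,0,0],[0,0,0],[0,0,0]]}' 30
cat >> plan.py <<'E'
RF=mk(RY-np.array([0,0,1]),-RX)
GP,GR=np.array([.46591595,.35898109,.03233204]),None
def final(up=0.):
    Rt=beaker_grasp()[1]; q=Rt.inv().apply(GP-(BC-.028*M)); return PEG+np.array([0,0,.056+up])+RF.apply(q),RF
E
python3 - <<'E'
from plan import *
p,r=pose(); f,RF=final(.09); print(p,f,final()[0]); go(p,r,f,RF); print(ctrl.get_state()['joint_pos'].round(2))
E
```

```text
clock: 22.22
ee_pos: [0.4649, 0.3585, 0.1679]
tool_rot: [-0.366, 0.878, 0.287, -0.118]
contact_force: [-0.3, 0.4, -1.6]
gripper_width: 0.0426
[0.46492206 0.35851496 0.16787897] [ 0.54054192 -0.13094941  0.12906943] [ 0.54054192 -0.13094941  0.03906943]
11 rows; rot each [-7.2, -0.0, -6.6] 
 slides [[-21, 31, -26], [-24, 31, -22], [-28, 31, -18], [-31, 29, -14], [-35, 27, -11], [-37, 24, -8], [-40, 20, -5], [-42, 16, -2], [-44, 11, -1], [-45, 6, 0], [-45, 1, 1]]
[-0.3   0.59 -0.06  1.74 -0.78  1.21  0.71]
```

```bash
python3 -m handwheel '{"claw":[0,0,0,0,0],"slide":[[-21,31,-26],[-24,31,-22],[-28,31,-18],[-31,29,-14],[-35,27,-11]],"rot":[[-7.2,0,-6.6],[-7.2,0,-6.6],[-7.2,0,-6.6],[-7.2,0,-6.6],[-7.2,0,-6.6]]}' 30
python3 -m handwheel '{"claw":[0,0,0,0,0],"slide":[[-37,24,-8],[-40,20,-5],[-42,16,-2],[-44,11,-1],[-45,6,0]],"rot":[[-7.2,0,-6.6],[-7.2,0,-6.6],[-7.2,0,-6.6],[-7.2,0,-6.6],[-7.2,0,-6.6]]}'
python3 -m handwheel '{"claw":[0,0,0],"slide":[[-45,1,1],[0,0,0],[0,0,0]],"rot":[[-7.2,0,-6.6],[0,0,0],[0,0,0]]}'
cat > bk.py <<'E'
from plan import *
import sys
p,r=pose(); f,RF=final(float(sys.argv[1])); print(p,f); go(p,r,f,RF)
for n in('top','side'):
    im,d=shot(n); save(sys.argv[2]+n+'.png',im)
    for q in ctrl.mark_of('beaker',n)[:3]:
        b=w(n,q['position'])-PEG; print(n,'mark',round(q['conf'],2),(b@RX*1e3).round(1),(b@RY*1e3).round(1),(b[2]*1e3).round(1))
    for q in ctrl.cut_out('beaker',n)[:3]:
        Q,u,v=pts(n,d,q['region']); Q=Q-PEG; m=(np.hypot(Q[:,0],Q[:,1])<.05)&(Q[:,2]>.015)
        if m.sum()>20:
            Q=Q[m]; c=Q@np.c_[RX,RY,[0,0,1]]*1e3; print(n,'mask',round(q['conf'],2),m.sum(),'med',np.median(c,0).round(1),'2-98',np.percentile(c,[2,98],axis=0).round(0).tolist())
a=cv2.imread('pics/%sside.png'%sys.argv[2])[130:220,240:350];b=cv2.imread('pics/%stop.png'%sys.argv[2])[180:270,310:420]
cv2.imwrite('pics/%s.png'%sys.argv[2],cv2.resize(np.hstack([a,b]),None,fx=3.6,fy=3.6,interpolation=cv2.INTER_CUBIC))
E
python3 bk.py .09 k1
```

```text
clock: 22.85
ee_pos: [0.4996, 0.1344, 0.1482]
tool_rot: [-0.096, 0.829, 0.544, 0.084]
contact_force: [1.4, -0.6, -1.2]
gripper_width: 0.0427
clock: 23.48
ee_pos: [0.5266, -0.0222, 0.1345]
tool_rot: [0.103, 0.693, 0.674, 0.236]
contact_force: [0.3, 0.8, -1.1]
gripper_width: 0.0426
clock: 23.85
ee_pos: [0.5282, -0.0358, 0.1344]
tool_rot: [0.112, 0.679, 0.683, 0.244]
contact_force: [1.0, 1.0, -1.2]
gripper_width: 0.0426
[ 0.52823009 -0.03579464  0.13439326] [ 0.54054192 -0.13094941  0.12906943]
2 rows; rot each [-7.3, -1.4, -6.6] 
 slides [[-48, 6, -3], [-48, 1, -2]]
top mark 0.53 -92.4 13.4 150.4
side mark 0.68 -91.7 17.2 153.3
side mark 0.51 -200.5 78.1 -14.1
```

View pics/k1.png

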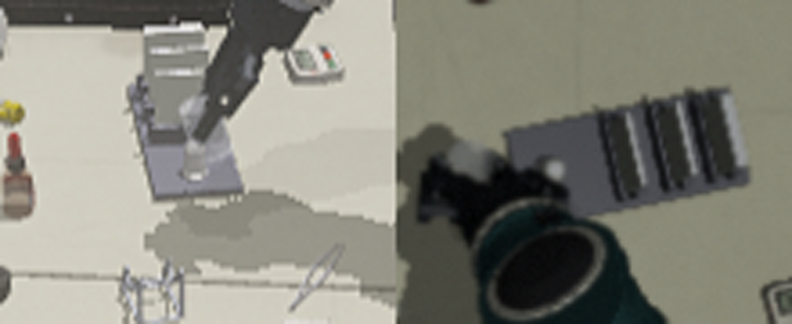

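The beaker is held mouth down at top-view (470,160), about 95 mm short of the peg because joint speed limited the move. All three tiles stand in their slots. I'll continue to the peg.

```bash
python3 -m handwheel '{"claw":[0,0,0,0,0],"slide":[[-24,4,-2],[-24,2,-1],[-24,1,-1],[-24,0,-1],[0,0,0]],"rot":[[-3.6,-0.7,-3.3],[-3.6,-0.7,-3.3],[-3.6,-0.7,-3.3],[-3.6,-0.7,-3.3],[0,0,0]]}' 30
python3 -m handwheel '{"claw":[0],"slide":[[0,0,0]],"rot":[[0,0,0]]}'
python3 bk.py .09 k2; python3 -c "
from h import *;print(ctrl.get_state()['joint_pos'].round(2))"
```

```text
clock: 24.78
ee_pos: [0.5417, -0.1192, 0.1628]
tool_rot: [0.178, 0.614, 0.718, 0.274]
contact_force: [-1.3, -0.0, -1.2]
gripper_width: 0.0428
clock: 24.9
ee_pos: [0.5417, -0.1157, 0.1624]
tool_rot: [0.177, 0.613, 0.72, 0.274]
contact_force: [-0.7, -0.1, -0.6]
gripper_width: 0.0426
[ 0.54165955 -0.11574404  0.16236954] [ 0.54054192 -0.13094941  0.12906943]
1 rows; rot each [-7.2, -2.8, -3.9] 
 slides [[-17, -23, 23]]
top mark 0.72 -15.4 7.0 180.7
top mark 0.29 -23.6 196.0 -14.9
top mask 0.61 124 med [-15.4   7.6 178.7] 2-98 [[-33.0, -12.0, 173.0], [3.0, 26.0, 186.0]]
side mark 0.42 -15.2 7.0 178.0
side mark 0.37 4.9 4.2 -3.2
side mask 0.67 114 med [-30.6  11.2 152.8] 2-98 [[-44.0, -16.0, 124.0], [2.0, 28.0, 184.0]]
[ 1.15  0.34 -0.88  2.24 -0.76  0.19  2.82]
```

The 45°-outward posture runs into the limits of joints 6 and 7. The beaker is round, so I can choose the approach yaw. I'll re-plan with the tool pointing along +rack x and the hand leaning over the empty rack end.

```bash
cat >> plan.py <<'E'
RF=mk(RX-np.array([0,0,1]),RY)
E
python3 - <<'E'
from plan import *
p,r=pose(); f,_=final(.15); print(p,f); go(p,r,f,RF,dg=9)
E
```

```text
[ 0.54196013 -0.11529661  0.16264171] [ 0.53175444 -0.14490995  0.18906943]
10 rows; rot each [-0.9, -6.2, 6.4] 
 slides [[-2, 1, -3], [-3, 1, -3], [-3, 1, -3], [-3, 2, -2], [-3, 2, -2], [-3, 2, -2], [-3, 3, -1], [-3, 3, -1], [-2, 3, -1], [-2, 4, 0]]
```

```bash
python3 -m handwheel '{"claw":[0,0,0,0,0],"slide":[[-2,-10,-13],[-3,-5,-8],[-3,1,-3],[-3,2,-2],[-3,2,-2]],"rot":[[-0.9,-6.2,6.4],[-0.9,-6.2,6.4],[-0.9,-6.2,6.4],[-0.9,-6.2,6.4],[-0.9,-6.2,6.4]]}' 30
python3 - <<'E'
from plan import *
p,r=pose(); f,_=final(.15); print(p,f,ctrl.get_state()['joint_pos'].round(2)); go(p,r,f,RF,dg=9)
E
```

```text
clock: 25.82
ee_pos: [0.5216, -0.1261, 0.1505]
tool_rot: [0.189, 0.693, 0.662, 0.215]
contact_force: [0.2, 0.5, 0.5]
gripper_width: 0.0429
[ 0.52155824 -0.12607451  0.15050085] [ 0.53175444 -0.14490995  0.18906943] [ 0.32  0.19 -0.04  2.31 -1.06  0.19  2.81]
9 rows; rot each [-1.3, -5.6, 6.4] 
 slides [[-2, 3, -3], [-2, 4, -3], [-2, 4, -3], [-1, 4, -2], [-1, 4, -2], [-1, 4, -2], [0, 5, -2], [0, 5, -2], [0, 5, -1]]
```

```bash
python3 - <<'E'
from plan import *
p,r=pose(); x=r.as_matrix()[:,0]; V=mk([0,0,-1],x); f=np.array([.53,-.12,.23]); go(p,r,f,V,dg=9)
V2=mk([0,0,-1],RY); go(f,V,f,V2,dg=9.5); f2,_=final(.15); go(f,V2,f2,RF,dg=9)
E
```

```text
4 rows; rot each [8.3, -0.7, -0.2] 
 slides [[3, 13, -15], [2, 10, -17], [2, 8, -18], [2, 5, -19]]
9 rows; rot each [0.0, 0.0, 8.5] 
 slides [[0, 0, 0], [0, 0, 0], [0, 0, 0], [0, 0, 0], [0, 0, 0], [0, 0, 0], [0, 0, 0], [0, 0, 0], [0, 0, 0]]
6 rows; rot each [-7.5, 0.0, -0.0] 
 slides [[-1, 4, 7], [-1, 3, 7], [-1, 2, 8], [-1, 1, 8], [-1, 0, 8], [-1, -1, 8]]
```

```bash
python3 -m handwheel '{"claw":[0,0,0,0,0],"slide":[[3,13,-15],[2,10,-17],[2,8,-18],[2,5,-19],[0,0,0]],"rot":[[8.3,-0.7,-0.2],[8.3,-0.7,-0.2],[8.3,-0.7,-0.2],[8.3,-0.7,-0.2],[0,0,0]]}' 30
python3 - <<'E'
from plan import *
p,r=pose(); print(p,ctrl.get_state()['joint_pos'].round(2)); f=np.array([.53,-.12,.23]); V2=mk([0,0,-1],RY); go(p,r,f,V2,dg=9)
E
```

```text
clock: 26.45
ee_pos: [0.531, -0.1098, 0.212]
tool_rot: [0.041, 0.706, 0.703, 0.072]
contact_force: [-0.1, 0.2, -0.3]
gripper_width: 0.0426
[ 0.53100562 -0.10984384  0.2120003 ] [-0.14  0.22  0.38  1.96 -0.22  0.84  1.92]
9 rows; rot each [0.7, -0.9, 8.6] 
 slides [[-1, 0, -2], [-1, 0, -2], [-1, 0, -2], [-1, 1, -2], [-1, 1, -2], [-1, 1, -2], [-1, 1, -2], [-1, 1, -2], [0, 1, -2]]
```

Out of the limits. Now yaw to the new heading.

```bash
python3 -m handwheel '{"claw":[0,0,0,0,0],"slide":[[-1,0,-2],[-1,0,-2],[-1,0,-2],[-1,1,-2],[-1,1,-2]],"rot":[[0.7,-0.9,8.6],[0.7,-0.9,8.6],[0.7,-0.9,8.6],[0.7,-0.9,8.6],[0.7,-0.9,8.6]]}' 30
python3 -m handwheel '{"claw":[0,0,0,0,0],"slide":[[-1,1,-2],[-1,1,-2],[-1,1,-2],[0,1,-2],[0,0,0]],"rot":[[0.7,-0.9,8.6],[0.7,-0.9,8.6],[0.7,-0.9,8.6],[0.7,-0.9,8.6],[0,0,0]]}' 30
python3 - <<'E'
from plan import *
p,r=pose(); print(p,ctrl.get_state()['joint_pos'].round(2)); f,_=final(.12); go(p,r,f,RF,dg=9)
E
```

```text
clock: 27.08
ee_pos: [0.5272, -0.1167, 0.2195]
tool_rot: [0.016, 0.92, 0.391, 0.034]
contact_force: [-0.4, -0.3, -1.3]
gripper_width: 0.0428
clock: 27.7
ee_pos: [0.527, -0.122, 0.2275]
tool_rot: [-0.004, 0.995, 0.105, -0.0]
contact_force: [0.0, -0.2, -0.7]
gripper_width: 0.0431
[ 0.52700264 -0.12200434  0.22750828] [-0.34  0.32  0.63  1.84 -0.22  1.05  0.58]
6 rows; rot each [-7.6, -0.0, 0.0] 
 slides [[0, 4, 11], [0, 2, 12], [0, 1, 12], [0, -1, 12], [0, -2, 12], [0, -4, 11]]
```

```bash
python3 -m handwheel '{"claw":[0,0,0,0,0],"slide":[[0,4,8],[0,2,9],[0,1,9],[0,-1,9],[0,-2,9]],"rot":[[-7.6,0,0],[-7.6,0,0],[-7.6,0,0],[-7.6,0,0],[-7.6,0,0]]}' 30
python3 -m handwheel '{"claw":[0,0,0],"slide":[[0,-4,9],[0,0,0],[0,0,0]],"rot":[[-7.6,0,0],[0,0,0],[0,0,0]]}' 30
python3 bk.py .09 k3; python3 -c "
from h import *;print(ctrl.get_state()['joint_pos'].round(2))"
```

```text
clock: 28.32
ee_pos: [0.5302, -0.1368, 0.185]
tool_rot: [0.321, 0.941, 0.101, 0.034]
contact_force: [0.9, 0.6, -0.9]
gripper_width: 0.0427
clock: 28.7
ee_pos: [0.5307, -0.14, 0.1762]
tool_rot: [0.38, 0.919, 0.097, 0.039]
contact_force: [0.0, -0.2, -0.7]
gripper_width: 0.0427
[ 0.53074228 -0.1400216   0.17622476] [ 0.53175444 -0.14490995  0.12906943]
1 rows; rot each [-0.0, 0.0, 0.1] 
 slides [[0, -30, 37]]
top mark 0.75 -8.0 -0.6 193.9
top mask 0.5 176 med [-11.1   0.8 191.3] 2-98 [[-30.0, -19.0, 161.0], [11.0, 21.0, 197.0]]
side mark 0.43 -4.7 -2.5 196.3
[-0.95  0.57  0.93  2.08  0.54  0.69 -0.34]
```

View pics/k3.png

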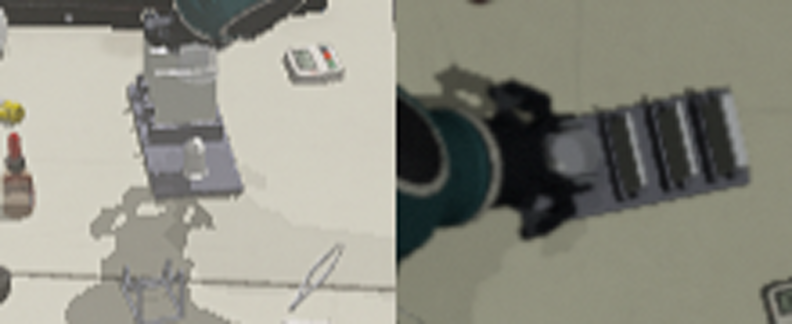

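```bash
python3 -m handwheel '{"claw":[0,0,0,0,0],"slide":[[0,-15,18],[0,-15,19],[0,-12,12],[0,-12,12],[0,0,0]],"rot":[[0,0,0],[0,0,0],[0,0,0],[0,0,0],[0,0,0]]}' 30
python3 -m handwheel '{"claw":[0],"slide":[[0,0,0]],"rot":[[0,0,0]]}'
python3 bk.py .05 k4
```

```text
clock: 29.62
ee_pos: [0.5317, -0.1448, 0.0941]
tool_rot: [0.382, 0.918, 0.097, 0.039]
contact_force: [0.3, -1.1, 0.6]
gripper_width: 0.043
clock: 29.75
ee_pos: [0.5322, -0.1447, 0.0953]
tool_rot: [0.382, 0.918, 0.096, 0.04]
contact_force: [-0.3, -0.1, -1.7]
gripper_width: 0.0431
[ 0.53215126 -0.14474724  0.09529317] [ 0.53175444 -0.14490995  0.08906943]
1 rows; rot each [0.2, -0.0, 0.1] 
 slides [[0, -4, 4]]
top mark 0.68 -2.7 1.0 111.1
top mask 0.48 152 med [ -6.1   0.9 110.2] 2-98 [[-25.0, -19.0, 78.0], [16.0, 19.0, 116.0]]
side mark 0.52 -0.0 -0.8 113.8
side mask 0.53 96 med [-19.8   4.7  72.5] 2-98 [[-31.0, -18.0, 54.0], [-7.0, 23.0, 95.0]]
```

View pics/k4.png

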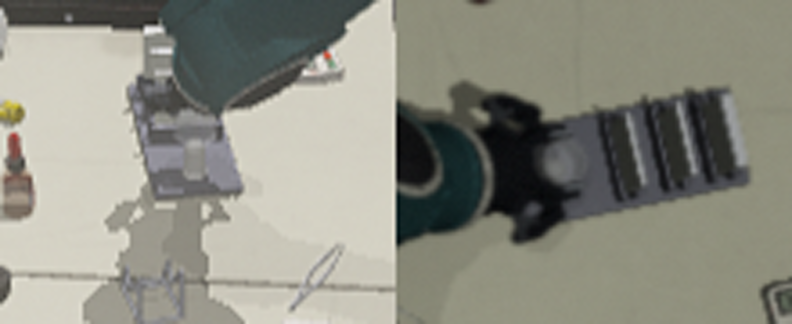

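The beaker is over the peg to within about 1.5 mm, so I'll lower it in steps.

```bash
python3 -m handwheel '{"claw":[0,0,0,0,0],"slide":[[0,-6,8],[0,-7,7],[0,-7,7],[0,0,0],[0,0,0]],"rot":[[0,0,0],[0,0,0],[0,0,0],[0,0,0],[0,0,0]]}' 30
python3 -m handwheel '{"claw":[0,0,0],"slide":[[0,-6,6],[0,-4,4],[0,0,0]],"rot":[[0,0,0],[0,0,0],[0,0,0]]}' 30
python3 -m handwheel '{"claw":[0,0],"slide":[[0,-3,3],[0,0,0]],"rot":[[0,0,0],[0,0,0]]}' 30
```

```text
clock: 30.68
ee_pos: [0.5322, -0.1463, 0.0652]
tool_rot: [0.382, 0.918, 0.096, 0.039]
contact_force: [0.2, 0.3, 1.2]
gripper_width: 0.0428
clock: 31.05
ee_pos: [0.532, -0.1463, 0.0505]
tool_rot: [0.382, 0.918, 0.096, 0.039]
contact_force: [-0.1, 0.6, -0.1]
gripper_width: 0.0428
clock: 31.3
ee_pos: [0.5321, -0.1462, 0.0465]
tool_rot: [0.382, 0.918, 0.096, 0.039]
contact_force: [0.3, -0.5, -0.5]
gripper_width: 0.0428
```

```bash
python3 -m handwheel '{"claw":[0,0,0],"slide":[[0,-2,2],[0,-2,2],[0,0,0]],"rot":[[0,0,0],[0,0,0],[0,0,0]]}' 30
python3 -m handwheel '{"claw":[0,0],"slide":[[0,-1.5,1.5],[0,0,0]],"rot":[[0,0,0],[0,0,0]]}' 30
```

```text
clock: 31.68
ee_pos: [0.5323, -0.1463, 0.0411]
tool_rot: [0.382, 0.918, 0.096, 0.04]
contact_force: [-0.5, 1.0, 3.0]
gripper_width: 0.043
clock: 31.92
ee_pos: [0.5328, -0.1464, 0.0398]
tool_rot: [0.382, 0.918, 0.096, 0.04]
contact_force: [-2.2, 5.9, 19.2]
gripper_width: 0.0428
```

Rim contact came at TCP z 0.040, and 0.039 was expected. Releasing and retreating.

```bash
python3 -m handwheel '{"claw":[60,75,85,85,85],"slide":[[0,0,0],[0,0,0],[0,0,0],[0,0,0],[0,0,0]],"rot":[[0,0,0],[0,0,0],[0,0,0],[0,0,0],[0,0,0]]}' 30
python3 -m handwheel '{"claw":[85,85,85,85,85],"slide":[[0,0,-15],[0,0,-40],[0,0,-60],[0,0,-60],[0,0,-60]],"rot":[[0,0,0],[0,0,0],[0,0,0],[0,0,0],[0,0,0]]}' 30
python3 -m handwheel '{"claw":[85,85,85,85],"slide":[[0,0,-40],[0,0,0],[0,0,0],[0,0,0]],"rot":[[0,0,0],[0,0,0],[0,0,0],[0,0,0]]}' 30
python3 bk.py .05 k5; python3 held.py n h9 | grep -v rows
python3 - <<'E'
from plan import *
for n in('top','side'):
    for l,x,y in(('slide_box',.409,.163),('stopper',.73,.08),('dropper_bottle',.718,-.068)):
        print(n,l,[w(n,q['position']).round(3).tolist() for q in ctrl.mark_of(l,n)[:1]])
a=cv2.imread('pics/h9side.png')[110:230,215:365];b=cv2.imread('pics/h9top.png')[180:270,310:420]
cv2.imwrite('pics/end.png',np.hstack([cv2.resize(a,(400,320)),cv2.resize(b,(391,320))]))
E
```

```text
clock: 32.55
ee_pos: [0.5322, -0.1463, 0.0389]
tool_rot: [0.382, 0.918, 0.096, 0.04]
contact_force: [-0.3, 0.3, -0.4]
gripper_width: 0.0727
clock: 33.17
ee_pos: [0.4968, 0.0186, 0.2065]
tool_rot: [0.381, 0.919, 0.097, 0.039]
contact_force: [0.3, -0.6, -0.3]
gripper_width: 0.0725
clock: 33.67
ee_pos: [0.4916, 0.0435, 0.2325]
tool_rot: [0.382, 0.918, 0.096, 0.039]
contact_force: [-0.3, 0.6, 0.6]
gripper_width: 0.0727
[0.49157802 0.04351229 0.23249617] [ 0.53175444 -0.14490995  0.08906943]
5 rows; rot each [0.0, 0.0, 0.0] 
 slides [[0, 7, 48], [0, 7, 48], [0, 7, 48], [0, 7, 48], [0, 7, 48]]
top mark 0.72 -4.5 -2.7 51.2
side mark 0.62 -0.3 -2.5 58.5
side mask 0.69 126 med [-16.7   4.3  45.7] 2-98 [[-29.0, -15.0, 17.0], [16.0, 22.0, 60.0]]
 slides [[0, 18, 18], [-4, 19, 17], [-8, 19, 15], [-11, 18, 13], [-15, 17, 12], [-18, 15, 10], [-20, 13, 7], [-22, 10, 5], [-24, 7, 3], [-25, 4, 2]]
[0.49192715 0.04416653 0.23276527] -251.6 0.2
top mid 106 x -1.4 y [-36.  32.] z 61.0 110.0 yaw off deg -0.1 tilt 3.9 sd 1.9
top other 150 x 44.2 y [-37.  30.] z 60.0 110.0 yaw off deg 0.1 tilt 9.5 sd 3.8
side mid 80 x -0.2 y [-31.  35.] z 61.0 108.0 yaw off deg -2.4 tilt -7.2 sd 4.5
side other 107 x 42.8 y [-35.  33.] z 68.0 107.0 yaw off deg -1.6 tilt 1.9 sd 5.9
top slide_box [[0.405, 0.165, -0.0]]
top stopper [[0.728, 0.082, 0.0]]
top dropper_bottle [[0.712, -0.069, -0.001]]
side slide_box [[0.409, 0.158, 0.002]]
side stopper [[0.73, 0.079, 0.005]]
side dropper_bottle [[0.72, -0.067, -0.007]]
```

View pics/end.png

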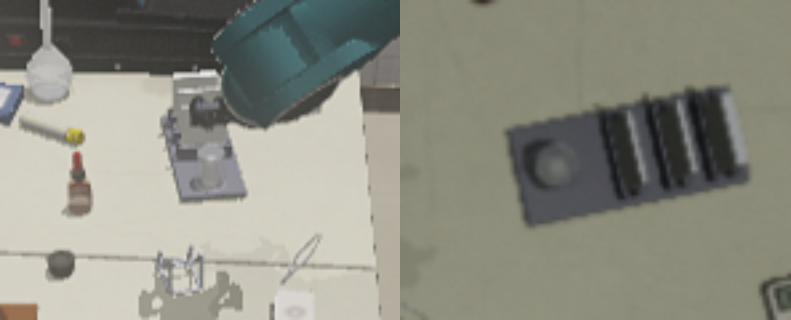

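The beaker stands over the peg at side-view (210,168) and top-view (550,165). All three tiles are upright in their slots and the bystanders haven't moved, so I'll hand it in.

```bash
python3 -c "
from cell import ctrl
print(ctrl.job_done(), ctrl.get_state()['clock'])"
```

```text
the job is handed in; nothing more can be done
the job is handed in; nothing more can be done
```

I handed the job in at about 35 s of the 72 s limit. The thin tile stands in the narrow slot, the thick tile in the wide slot, and the beaker sits upside down over the peg. There was no verdict, so what follows is from my own last checks.

- **Thin tile:** its top edge measured level with the middle tile (103–108 mm above the worktop), so it is fully down. It was upright and within about 1 mm across the slot. This was measured right after placing; the last reading skipped that slot because the arm stood clear of the rack.
- **Thick tile:** it stopped firmly on the slot floor. It sits about 1–2 mm off centre across the slot and about centred along it.
- **Beaker:** its rim met the deck at the expected height. It is about 3–5 mm from the peg.
- **Everything else:** the middle tile, box, stopper and dropper bottle measured in place within camera noise.

Two things did not go cleanly:

- **Beaker height:** the cameras disagreed, with the top one saying 51 mm above the deck and the side one 58.5 mm. The limits are 50 to 65 mm, and the rim contact and side depth (about 60 mm) support the side value.
- **Beaker approach:** the first approach ran into the limits of joints 6 and 7, so I turned the tool and came in from the other direction. Nothing was touched.

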